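# Seat the meter in its sloping dock and hold it against the sprung contact

## Task

Lay the hand-held conductivity meter face up in the recess of the sloping dock, display end uphill, then slide it up the recess against the head block so that it pushes the sprung brass contact fully in and the green flag stands up, and hold it steady there for at least two seconds while the reading is passed over. Then let go so that the contact springs out again and the meter is left lying flat in the recess. Do not ram the dock, and leave everything else where it stands.

Things in the scene. Friction and masses are not known exactly. Their poses are not given: they have to be found in the camera images.
- meter: white hand-held conductivity meter with a display and blue keys, lying on its back, 155 mm long (its x) x 68 mm wide (its y) x 26 mm thick (its z; keys stand 2 mm higher), about 0.25 kg, straight sides (in the dock only their upper 19 mm stand clear of its rails); origin at the centre of its underside, +x points to the end with the display, z out of its face
- display_end (a point): middle of the meter's end face at the display end: 77.5 mm along the meter's x from its origin, 13 mm up
- dock: white reading dock standing on the worktop, 103 mm wide (y), about 200 mm deep (x), about 165 mm high at the back, fixed; origin on the worktop at the centre of its foot, its x points to its high back
- bed: bed of the dock, rising 30 degrees away from the robot; origin in the middle of the recess floor, 76 mm above the worktop; x up the slope, y across, z square out of the floor. Recess 175 mm long (x +-87.5), 75 wide (y +-37.5). Side rails 12 mm wide, 7 high, x -87.5 to +62.5; ledge 14 mm high and thick at the low end; at the high end the head block, 103 mm wide, 37 high, 32 thick
- stop (a point): middle of the head block's face, the stop, at bed x 87.5, y 0, z 13 mm. The round brass contact, 14 mm thick, stands 8 mm out of it. So the meter lies clear of contact and ledge while its origin is at bed x -10 to +2 mm, and touches the stop with its origin at x = +10 mm
- plunger (a joint): how far the brass contact is pushed in, m: 0 fully out, 0.008 when its end is flush with the stop face (meter against the stop); its spring pushes back with 3 N when out and 8 N when flush
- flag (a joint): how far the green flag (26 mm wide, 6 mm thick) has risen out of the top of the head block, m: 0 down, 0.018 fully up; driven by the contact
- cuvettes: closed blue hinged box, 66 x 120 x 49 mm high, bystander; origin at the centre of its underside, long side along its y
- timer: small white desk timer with two coloured keys, 64 x 64 x 20 mm, bystander; origin at the centre of its underside
- vial: brown glass vial, 44 mm thick, 76 mm tall, bystander; origin at the centre of its foot
- tape: roll of beige tape lying flat, 91 mm across, 18 mm high, bystander; origin at the centre of its underside
- washer: white wash bottle with a bent spout, 62 mm thick, 184 mm tall, bystander; origin at the centre of its foot

How it is judged:
On the way:
1. the meter, lying flat in the recess with its display end uphill, is held still against the head block with the contact pushed in at least 6.5 mm, for two seconds (y of meter in the frame of bed between -0.006 and 0.006 m and z of meter in the frame of bed between -0.004 and 0.004 m and angle between the z axis of meter and the z axis of bed, either way round below 0.06 rad and x of display_end in the frame of bed above 0.05 m and value of joint plunger above 0.0065 m and linear speed of meter below 0.01 m/s), for 2 s.
At the end, for the whole second after the job is handed in: the meter is at rest in the recess of the dock, display end uphill, flat on the floor (within 0.06 rad and 4 mm) and between the rails (6 mm), its origin between bed x -13 and +6.5 mm, and the contact is out again (less than 4 mm in) (y of meter in the frame of bed between -0.006 and 0.006 m and z of meter in the frame of bed between -0.004 and 0.004 m and angle between the z axis of meter and the z axis of bed, either way round below 0.06 rad and x of display_end in the frame of bed above 0.05 m and value of joint plunger below 0.004 m and x of meter in the frame of bed between -0.013 and 0.0065 m and linear speed of meter below 0.01 m/s); the robot touches nothing.
It fails at once if the meter is rammed against the dock with more than 90 N (contact force between meter and dock above 90 N).
It fails at once if a bystander is moved by more than 30 mm (distance of any of cuvettes, timer, vial, tape, washer from where it was at the start of the episode above 0.03 m).
It also fails if it takes over 50 s, if anything falls off the work surface, if the arm or the gripper's body presses on something with over 40 N, if the wrist force passes 120 N, or if a joint passes its speed limit or range.

## Robot

A 7-joint arm with a two-finger parallel gripper is mounted at the origin on a cart in front of the work surface, level with it; the furniture and walls round the work are solid. World frame = base frame: x ahead of the robot, y to its left, z up, the work surface at z = 0. Lengths are in m, angles in rad, forces in N, time in s.
With the tool pointing down it reaches from about 0.4 to 0.85 m from the base axis. Payload 10.4 kg.
Tool frame: the origin (TCP) lies between the finger pads; the fingertips stand r.nose_length ahead of it and the grasp point (between the pads) lies 6 mm ahead of it (r.nose_length is the distance from the TCP to the fingertips, in m); z points along the fingers, x is the direction in which the jaws open and shut, and the axes are right-handed (so a half turn about z gives the same grasp; the last joint's range is limited). The gripper opens to 87 mm and grips with 3 to 60 N. Pads are 19 mm wide; open, the fingers measure 117 mm over their backs; the gripper's body (75 mm by 190 mm) begins 51 mm behind the grasp point.
Start: joints at [1.187, 0.332, -0.065, 1.46, 0.022, 1.35, -0.088], TCP at [0.221, -0.585, 0.248] pointing down, gripper open.
Joint ranges: [-2.6, 2.6], [-0.5, 2.12], [-1.47, 1.34], [0.16, 2.42], [-1.27, 4.41], [0.06, 2.06], [-2.6, 2.6]. Speed limits (rad/s): [2.22, 2.22, 2.79, 2.79, 3.14, 3.14, 3.14].

## Interface

Orientations are given as a unit quaternion [x, y, z, w].
In Python, from bench import r gives the robot as it stands. The module is installed in compiled form; this text tells all that it offers.
- The arm moves only by the shell command python3 -m creep 'ROWS' [OPENING] [FORCE]. ROWS is JSON, a list of rows, each an object of numbers: "x", "y", "z": the shift along the world's x, y, z in m; "spin": the turn about the world's z in degrees. In form: [{"x": .., "y": .., "z": .., "spin": ..}, ...]. A call has 1 to 12 rows; each row is the pose to reach, as a shift and turn from the pose commanded when the call began; what a row does not reach only later rows make up. A row lasts 1/8 s, in which the tool goes at most 62.5 mm and 10.7 degrees, less where a joint would pass 70% of its speed; a pose out of reach is approached as far as the arm can. A call with a gripper value outside its range is refused whole. OPENING is the finger opening in m, from 0 to 0.087, set as the call begins (- or left out, the last holds). The fingers move at their own pace and stop on an object; FORCE is the grip in N (left out, the last holds). Time passes only in rows, so rows that repeat a pose let the fingers close. It gives the time, the measured TCP pose, the force and the opening at its end, in the units of the state.
- r.read_state(): the state, without advancing time (a new reading comes with each control period).
- r.camera(name): name is "side" or "top" or "wrist"; returns a dict with "pixels" (420x560x3 uint8, blue, green, red), "z_map" (420x560 float32, m along the optical axis (not along the pixel's ray), 0 where there is no reading), "K" (3x3 intrinsics, pixels), "R" (3x3) and "t" (3): a world point X has camera coordinates R X + t. Camera axes: x right, y down, z forward; pixel columns grow to the right and rows downward; lengths in m; the calibration is good to about 2 mm. A picture is of the moment at which its call begins.
- r.close_job(): hands the job in, once; it reports no verdict.
The state is a dict: "time": time; "joint_positions": joint angles; "joint_vel": joint speeds; "joint_torque": joint torques, N m; "ee_pos": TCP position; "eef_rot": TCP orientation; "ft_force": force on the tool from outside, world axes, zero at the start; "torque": the same for the moment, N m; "width": finger opening in m.
Only numpy, scipy, OpenCV 4.12 (cv2) and the standard library are available. Lean on these libraries where they do the work, as an engineer would, in place of code of your own. Each camera call takes 0.05 s, during which the arm holds its last target. There are 200 camera calls.

## Working session

There is one attempt and no reset: what is moved stays moved. The work goes in short steps, Python scripts to look and compute and a shell command to move; the robot and the scene stay as the last step left them, time stands still between calls to the robot, and variables do not carry over. Pictures are saved under pics/ and viewed, about 8 in all and at most 12, crops included, and the job is handed in when it is done.

```bash
mkdir -p pics; cat > h.py <<'E'
from bench import r
import numpy as np, cv2
def pts(c):
    z=c["z_map"];K=np.array(c["K"]);v,u=np.mgrid[:z.shape[0],:z.shape[1]]
    X=np.stack([(u-K[0,2])/K[0,0]*z,(v-K[1,2])/K[1,1]*z,z],-1)
    W=(X-np.array(c["t"]))@np.array(c["R"]); W[z==0]=np.nan
    return W
E
python3 - <<'E'
from h import *
s=r.read_state();print(s,r.nose_length)
for n in("top","side"):
    c=r.camera(n);cv2.imwrite(f"pics/{n}0.png",c["pixels"]);np.savez(f"{n}0.npz",**{k:np.array(c[k]) for k in c})
    print(n,c["K"],c["R"],c["t"])
E
```

```text
{'time': 0.0, 'joint_positions': array([ 1.18739033,  0.33287366, -0.06470465,  1.46094585,  0.02159139,
        1.34993405, -0.08852334]), 'joint_vel': array([ 6.18912048e-04, -1.02302283e-03,  5.24346836e-06, -1.97081902e-03,
        1.09711080e-03,  1.86617946e-04, -5.96915933e-04]), 'joint_torque': array([-4.06996821e-05, -6.23263264e+01,  2.41140352e-02, -3.89889050e+01,
       -6.14948594e-02,  3.99262388e-02,  1.68557849e-04]), 'ee_pos': array([ 0.22051345, -0.58441518,  0.24675066]), 'eef_rot': array([ 8.22504696e-01, -5.68757846e-01, -6.19292478e-04, -3.91851693e-04]), 'ft_force': array([ 0.53583517,  0.06419977, -0.81038479]), 'torque': array([-0.03081227, -0.01553874, -0.00265154]), 'width': 0.08717358772420207} 0.025
top [[521.80717672   0.         277.88275351]
 [  0.         521.80717672 217.95782605]
 [  0.           0.           1.        ]] [[ 0.38655443 -0.92226144 -0.00308416]
 [-0.81840476 -0.34147862 -0.46217528]
 [ 0.42519326  0.18118    -0.88678323]] [-0.30830194  0.45388806  1.95289713]
side [[509.00386843   0.         271.47583897]
 [  0.         509.00386843 217.72038489]
 [  0.           0.           1.        ]] [[ 0.85191543 -0.52358815  0.00977478]
 [-0.30253254 -0.50730631 -0.80691658]
 [ 0.42745077  0.6844675  -0.59058452]] [-0.51258922  0.19719556  1.53772171]
```

View pics/top0.png

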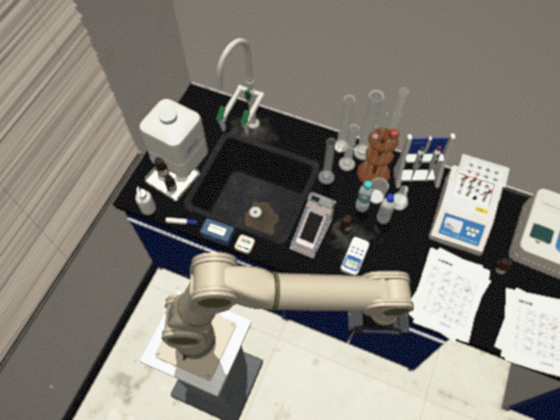

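View pics/side0.png

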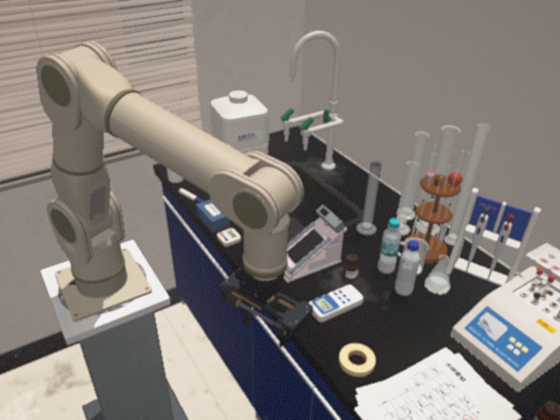

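The top view shows the dock at about (314,224), the meter at (355,255) and the vial at (347,223). In the side view the meter is at (336,302), the dock at (315,245) and the tape at (357,360). Next I'll measure the meter and the dock.

```bash
python3 - <<'E'
from h import *
T=np.load("top0.npz");S=np.load("side0.npz")
a=cv2.resize(T["pixels"][185:285,280:400],None,fx=4,fy=4,interpolation=2)
b=cv2.resize(S["pixels"][200:330,270:380],None,fx=3,fy=3,interpolation=2)
o=np.zeros((400,820,3),np.uint8);o[:,:480]=a;o[:390,485:815]=b;cv2.imwrite("pics/crop1.png",o[:,:800])
for n,c,(u,v) in(("top",T,(355,255)),("side",S,(336,302))):
    W=pts(c);P=c["pixels"].astype(int)
    m=(np.abs(W[...,2]-.024)<.012)&(P.max(2)>70)
    m=m.astype(np.uint8);k,l,st,ce=cv2.connectedComponentsWithStats(m)
    i=l[v-3:v+4,u-3:u+4].max();q=W[l==i];print(n,i,st[i])
    rr=cv2.minAreaRect((q[:,:2]*1000).astype(np.float32));print("meter",rr,cv2.boxPoints(rr).round(0).tolist(),np.median(q[:,2]))
    B=P[l==i];blue=(B[:,0]-B[:,2]>50);print("blue centroid",q[blue].mean(0),blue.sum(),"all",q.mean(0))
# dock: points with z>.03 near the dock pixel
for n,c,box in(("top",T,(185,262,285,345)),("side",S,(200,290,275,350))):
    W=pts(c);q=W[box[0]:box[1],box[2]:box[3]].reshape(-1,3);q=q[(q[:,2]>.015)&(q[:,2]<.25)]
    print(n,"dock pts",len(q),q.min(0),q.max(0))
    # dominant plane with 30deg slope
    best=None;rng=np.random.default_rng(0)
    for _ in range(800):
        A=q[rng.choice(len(q),3,False)];nn=np.cross(A[1]-A[0],A[2]-A[0]);L=np.linalg.norm(nn)
        if L<1e-6: continue
        nn/=L;nn*=np.sign(nn[2])
        if abs(nn[2]-.866)>.05: continue
        inl=np.abs((q-A[0])@nn)<.003
        if best is None or inl.sum()>best.sum():best=inl
    Q=q[best];cen=Q.mean(0);nn=np.linalg.svd(Q-cen)[2][2];nn*=np.sign(nn[2])
    print("plane n",nn,"yaw uphill",np.degrees(np.arctan2(-nn[1],-nn[0])),"slope",np.degrees(np.arccos(nn[2])),best.sum(),cen)
    ps=np.arctan2(-nn[1],-nn[0]);d=np.array([np.cos(ps),np.sin(ps)]);e=np.array([-d[1],d[0]])
    for s0 in ("inl","all"):
        X=Q if s0=="inl" else q
        print(s0,"along",np.percentile(X[:,:2]@d,[0,2,98,100]),"across",np.percentile(X[:,:2]@e,[0,2,98,100]))
E
```

```text
top 184 [341 237  27  38 595]
meter ((547.0540771484375, -438.98974609375), (70.9824447631836, 167.76271057128906), 88.9590072631836) [[463.0, -473.0], [630.0, -476.0], [632.0, -405.0], [464.0, -402.0]] 0.02537035900005176
blue centroid [ 0.51270901 -0.43718128  0.02608069] 87 all [ 0.54005286 -0.43801636  0.02516374]
side 90 [ 309  285   54   36 1042]
meter ((545.7931518554688, -441.30078125), (73.18959045410156, 156.89541625976562), 88.29776000976562) [[466.0, -476.0], [623.0, -480.0], [625.0, -407.0], [468.0, -402.0]] 0.02741783984034262
blue centroid [ 0.51826175 -0.43918753  0.02822446] 192 all [ 0.54131478 -0.44660896  0.02650889]
top dock pts 1596 [ 0.47858607 -0.40826624  0.01502493] [ 0.82858786 -0.13876765  0.17782691]
plane n [-0.49565149  0.02052218  0.86827901] yaw uphill -2.3709465365875007 slope 29.74073867878262 457 [ 0.5765539  -0.23917613  0.07309542]
inl along [0.48680359 0.49421304 0.66491351 0.69596963] across [-0.38390969 -0.26363105 -0.16459505 -0.16173336]
all along [0.48680359 0.49573391 0.67873738 0.83930927] across [-0.38711747 -0.32005806 -0.1641977  -0.11119303]
side dock pts 2564 [ 0.48340193 -0.42827233  0.0150869 ] [ 0.68742041 -0.18583967  0.1702204 ]
plane n [-0.49569474  0.00797     0.86846025] yaw uphill -0.921147613717195 slope 29.719799556984647 869 [ 0.5859729  -0.24523233  0.0799959 ]
inl along [0.48821592 0.49484792 0.66135857 0.68454111] across [-0.2858356  -0.28279837 -0.18773348 -0.17664597]
all along [0.48794995 0.49772056 0.67546884 0.69204241] across [-0.41851249 -0.3612748  -0.18562951 -0.17664597]
```

View pics/crop1.png

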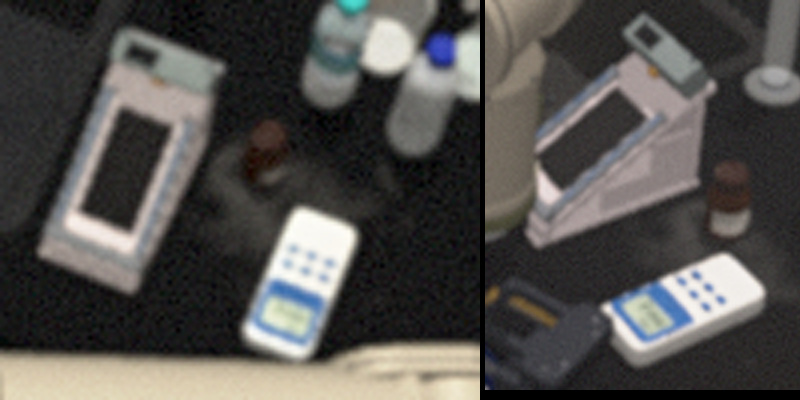

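The meter lies at about (0.546, -0.440) with its display end facing the robot. The dock centre is near (0.587, -0.241), with uphill roughly along +x. I'll move over the meter and look with the wrist camera.

```bash
python3 -m creep '[{"x":0.04,"y":0.018,"spin":-3},{"x":0.08,"y":0.036,"spin":-6},{"x":0.12,"y":0.054,"spin":-10},{"x":0.16,"y":0.072,"spin":-13},{"x":0.20,"y":0.09,"spin":-16},{"x":0.24,"y":0.108,"spin":-19},{"x":0.28,"y":0.126,"spin":-22},{"x":0.31,"y":0.138,"spin":-22},{"x":0.325,"y":0.144,"spin":-22},{"x":0.325,"y":0.144,"spin":-22},{"x":0.325,"y":0.144,"spin":-22}]' 0.087 8
python3 - <<'E'
from h import *
s=r.read_state();print(s["ee_pos"],s["eef_rot"],s["joint_positions"].round(2))
c=r.camera("wrist");d=r.camera("side");e=r.camera("top");np.savez("w1.npz",**{k:np.array(c[k]) for k in c})
cv2.imwrite("pics/w1.png",c["pixels"])
W=pts(c);P=c["pixels"].astype(int)
m=((np.abs(W[...,2]-.026)<.008)&(P.min(2)>80)).astype(np.uint8)
k,l,st,ce=cv2.connectedComponentsWithStats(m);i=1+st[1:,4].argmax();q=W[l==i];print(st[i])
rr=cv2.minAreaRect((q[:,:2]*1000).astype(np.float32));print(rr,cv2.boxPoints(rr).round(0).tolist(),np.median(q[:,2]))
# dock in side/top now
for n,c in(("side",d),("top",e)):
    np.savez(n+"1.npz",**{k:np.array(c[k]) for k in c})
    W=pts(c);q=W[(W[...,0]>.46)&(W[...,0]<.72)&(W[...,1]>-.32)&(W[...,1]<-.16)&(W[...,2]>.1)&(W[...,2]<.2)]
    if len(q): 
        hb=q[q[:,2]>.14];print(n,len(q),"head block pts",np.percentile(hb,[2,98],axis=0))
E
```

```text
[ 0.22053281 -0.5844776   0.24685237] [ 8.22521907e-01 -5.68733098e-01 -5.22060558e-04 -3.20161903e-04] [ 1.19  0.33 -0.06  1.46  0.02  1.35 -0.09]invalid input at $[0]: expected keys x, y, z, spin
Traceback (most recent call last):
ValueError: attempt to get argmax of an empty sequence
```

View pics/w1.png

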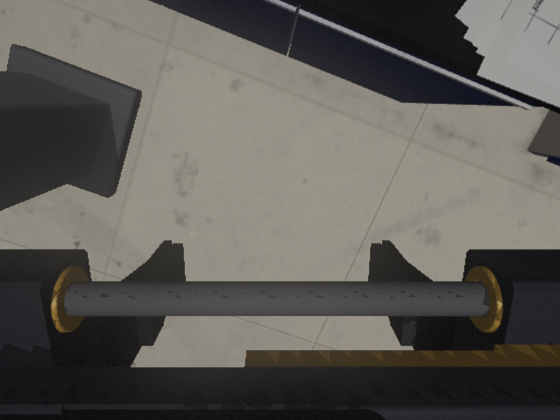

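The call was refused because every row needs all four keys, so the wrist picture shows only the floor and the fingers (at rows 240–340). Sending it again.

```bash
python3 -m creep '[{"x":0.04,"y":0.018,"z":0,"spin":-3},{"x":0.08,"y":0.036,"z":0,"spin":-6},{"x":0.12,"y":0.054,"z":0,"spin":-10},{"x":0.16,"y":0.072,"z":0,"spin":-13},{"x":0.20,"y":0.09,"z":0,"spin":-16},{"x":0.24,"y":0.108,"z":0,"spin":-19},{"x":0.28,"y":0.126,"z":0,"spin":-22},{"x":0.31,"y":0.138,"z":0,"spin":-22},{"x":0.325,"y":0.144,"z":0,"spin":-22},{"x":0.325,"y":0.144,"z":0,"spin":-22},{"x":0.325,"y":0.144,"z":0,"spin":-22}]' 0.087 8
cat > look.py <<'E'
from h import *
s=r.read_state();print(s["ee_pos"],s["eef_rot"],s["joint_positions"].round(2))
c=r.camera("wrist");d=r.camera("side");e=r.camera("top");np.savez("w1.npz",**{k:np.array(c[k]) for k in c})
cv2.imwrite("pics/w2.png",c["pixels"])
W=pts(c);P=c["pixels"].astype(int)
m=((np.abs(W[...,2]-.026)<.008)&(P.min(2)>80)).astype(np.uint8)
k,l,st,ce=cv2.connectedComponentsWithStats(m)
if k>1:
    i=1+st[1:,4].argmax();q=W[l==i];print(st[i])
    rr=cv2.minAreaRect((q[:,:2]*1000).astype(np.float32));print(rr,cv2.boxPoints(rr).round(0).tolist(),np.median(q[:,2]))
for n,c in(("side",d),("top",e)):
    np.savez(n+"1.npz",**{k:np.array(c[k]) for k in c})
    W=pts(c);q=W[(W[...,0]>.46)&(W[...,0]<.72)&(W[...,1]>-.32)&(W[...,1]<-.16)&(W[...,2]>.1)&(W[...,2]<.2)]
    if len(q): 
        hb=q[q[:,2]>.14];print(n,len(q),"head block pts",np.percentile(hb,[2,98],axis=0))
E
python3 look.py
```

```text
time: 1.62
ee_pos: [0.5441, -0.4422, 0.2476]
eef_rot: [-0.698, 0.716, -0.0, -0.001]
ft_force: [-0.2, 0.6, -0.7]
width: 0.0866
[ 0.54412234 -0.44220887  0.24764988] [-6.98139262e-01  7.15961756e-01 -5.31899775e-05 -5.75952475e-04] [ 0.71  0.51 -0.14  1.22  0.07  1.42 -1.02]
[ 236   94   72  155 9808]
((544.8450927734375, -438.0033264160156), (68.07841491699219, 154.19024658203125), 88.71373748779297) [[467.0, -470.0], [621.0, -474.0], [623.0, -406.0], [469.0, -402.0]] 0.02593531835317002
side 439 head block pts [[ 0.63987543 -0.29708182  0.14006687]
 [ 0.67405886 -0.24008262  0.16636133]]
top 85 head block pts [[ 0.63871638 -0.23103382  0.14564641]
 [ 0.66989695 -0.19001435  0.17150503]]
```

View pics/w2.png

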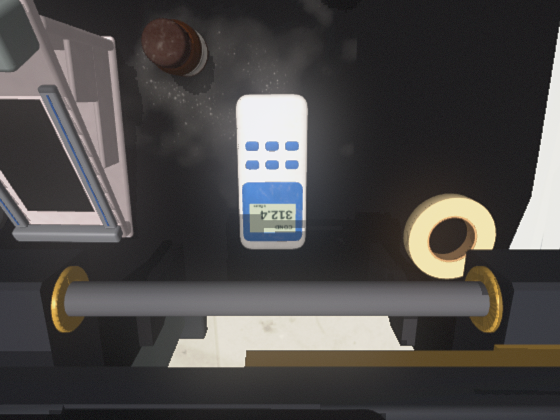

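The wrist view shows the meter square to the jaws at (236–306, 94–248), display end nearest the robot. The tape is clear at (450,237) and the dock's recess and right rail are at the left. The meter centre is (0.545, -0.438). I'll grasp high on its sides so that the fingertips will clear the rails once it tilts.

```bash
python3 -m creep '[{"x":-0.004,"y":0.004,"z":-0.05,"spin":0},{"x":-0.004,"y":0.004,"z":-0.10,"spin":0},{"x":-0.004,"y":0.004,"z":-0.15,"spin":0},{"x":-0.004,"y":0.004,"z":-0.18,"spin":0},{"x":-0.004,"y":0.004,"z":-0.20,"spin":0},{"x":-0.004,"y":0.004,"z":-0.209,"spin":0},{"x":-0.004,"y":0.004,"z":-0.209,"spin":0},{"x":-0.004,"y":0.004,"z":-0.209,"spin":0}]' 0.087 8
python3 -m creep '[{"x":0,"y":0,"z":0,"spin":0},{"x":0,"y":0,"z":0,"spin":0},{"x":0,"y":0,"z":0,"spin":0},{"x":0,"y":0,"z":0,"spin":0},{"x":0,"y":0,"z":0,"spin":0}]' 0.06 10
python3 - <<'E'
from h import *
# dock geometry from first wrist view
c=np.load("w1.npz");W=pts(c);P=c["pixels"].astype(int)
for (u,v) in [(14,230),(120,230),(70,228),(50,90),(100,220),(120,225)]:print((u,v),W[v,u].round(4),P[v,u])
E
```

```text
time: 2.78
ee_pos: [0.5424, -0.4373, 0.0401]
eef_rot: [-0.699, 0.715, -0.001, 0.0]
ft_force: [-0.7, -0.3, -0.1]
width: 0.0873
time: 3.4
ee_pos: [0.5418, -0.437, 0.0389]
eef_rot: [-0.699, 0.715, -0.0, -0.0]
ft_force: [-0.8, -0.9, 3.1]
width: 0.0682
(14, 230) [ 0.5012 -0.1866  0.0414] [125 121 120]
(120, 230) [ 0.4961 -0.2862  0.0344] [66 65 66]
(70, 228) [ 0.5005 -0.2388  0.0373] [122 118 119]
(50, 90) [ 0.6275 -0.286   0.1108] [97 95 97]
(100, 220) [ 0.507  -0.2679  0.0343] [189 189 206]
(120, 225) [ 0.4999 -0.2849  0.03  ] [134 135 146]
```

```bash
python3 -m creep '[{"x":0,"y":0,"z":0.02,"spin":0},{"x":0,"y":0,"z":0.07,"spin":0},{"x":0,"y":0,"z":0.12,"spin":0},{"x":0,"y":0,"z":0.17,"spin":0},{"x":-0.02,"y":0.04,"z":0.22,"spin":0},{"x":-0.04,"y":0.08,"z":0.25,"spin":0},{"x":-0.06,"y":0.12,"z":0.25,"spin":0},{"x":-0.07,"y":0.16,"z":0.25,"spin":0},{"x":-0.07,"y":0.19,"z":0.25,"spin":0},{"x":-0.07,"y":0.197,"z":0.25,"spin":0},{"x":-0.07,"y":0.197,"z":0.25,"spin":0},{"x":-0.07,"y":0.197,"z":0.25,"spin":0}]' 0.06 10
python3 - <<'E'
from h import *
c=r.camera("wrist");np.savez("w3.npz",**{k:np.array(c[k]) for k in c});cv2.imwrite("pics/w3.png",c["pixels"])
E
```

```text
time: 4.9
ee_pos: [0.4714, -0.2409, 0.2886]
eef_rot: [-0.698, 0.716, -0.0, -0.0]
ft_force: [-0.0, -1.3, -2.7]
width: 0.0679
```

View pics/w3.png

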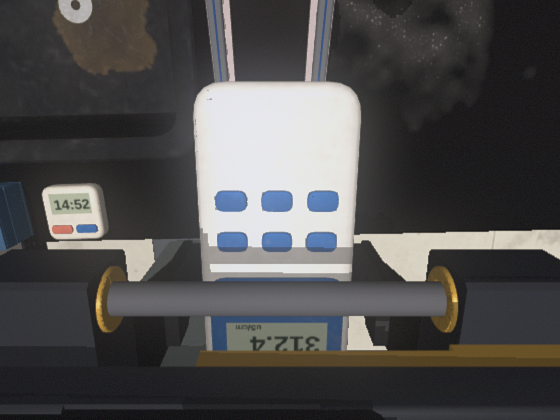

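The meter hides most of the dock, but both rails show at the top, at columns 210–235 and 305–335. I'll fit their centre line, and get the position along x from the front ledge, the bed and the head block in the fixed views.

```bash
python3 - <<'E'
from h import *
c=np.load("w3.npz");W=pts(c)
L=[]
for v in range(2,78,4):
    row=W[v];ok=(row[:,2]>.025)&(row[:,2]<.2)&(np.arange(560)>150)&(np.arange(560)<400)
    q=row[ok]
    if len(q)>10: L.append([q[:,0].mean(),q[:,1].max(),q[:,1].min()])
L=np.array(L);print("outer edges",L.round(4)[::4])
for k in(1,2): print(np.degrees(np.arctan(np.polyfit(L[:,0],L[:,k],1)[0])),end=" ")
print("centre y at .587",np.polyval(np.polyfit(L[:,0],(L[:,1]+L[:,2])/2,1),.587))
# bed: floor dark vs rail planes; from fixed cams
for n in("side","top"):
    c=r.camera(n);np.savez(n+"2.npz",**{k:np.array(c[k]) for k in c})
    W=pts(c);m=(W[...,0]>.46)&(W[...,0]<.74)&(W[...,1]>-.31)&(W[...,1]<-.18)&(W[...,2]>.012)&(W[...,2]<.2)
    q=W[m];print(n,len(q),"x,z ranges",np.percentile(q[:,0],[0.5,99.5]),np.percentile(q[:,2],[.5,99.5]))
    al=q[:,0]*.8660+(q[:,2])*.5;z=-q[:,0]*.5+q[:,2]*.866  # bed axes
    # histogram of z-offset to find floor plane, and block top plane at +37mm
    h,e=np.histogram(z,np.arange(-.32,-.10,.002));print([(round(e[i]+.001,3),int(h[i])) for i in np.argsort(-h)[:10]])
    top=z>z[h.argmax()*0]*0+(-.5*.587+.866*.076+.030)
    if top.sum()>5: print("block top along",np.percentile(al[top],[3,97]),"z",np.median(z[top]),"y",np.percentile(q[top][:,1],[2,98]),top.sum())
    fl=np.abs(z-(-.5*.587+.866*.076))<.003
    print("floor z",np.median(z[fl]),"along",np.percentile(al[fl],[2,98]),"y",np.percentile(q[fl][:,1],[2,98]),fl.sum())
E
```

```text
outer edges [[ 0.6181 -0.1898 -0.2901]
 [ 0.6078 -0.1878 -0.2894]
 [ 0.5969 -0.1873 -0.2889]
 [ 0.5853 -0.1871 -0.2885]
 [ 0.5729 -0.1869 -0.2889]]
-2.2257711060129144 -1.978713225180862 centre y at .587 -0.23810469364056802
side 2743 x,z ranges [0.48561101 0.67768318] [0.01260556 0.16837843]
[(np.float64(-0.225), 353), (np.float64(-0.223), 323), (np.float64(-0.221), 272), (np.float64(-0.227), 217), (np.float64(-0.219), 171), (np.float64(-0.217), 120), (np.float64(-0.215), 112), (np.float64(-0.229), 99), (np.float64(-0.187), 72), (np.float64(-0.213), 52)]
block top along [0.63025377 0.66065692] z -0.18747575552025883 y [-0.29584389 -0.1941176 ] 296
floor z -0.22636629099836836 along [0.4311862  0.63603635] y [-0.29419764 -0.1929054 ] 563
top 491 x,z ranges [0.48202506 0.68568287] [0.01254698 0.16891386]
[(np.float64(-0.223), 39), (np.float64(-0.221), 36), (np.float64(-0.225), 35), (np.float64(-0.219), 32), (np.float64(-0.231), 31), (np.float64(-0.227), 29), (np.float64(-0.217), 29), (np.float64(-0.229), 29), (np.float64(-0.215), 18), (np.float64(-0.189), 18)]
block top along [0.62773675 0.65772776] z -0.1886802267080287 y [-0.29115108 -0.24102501] 101
floor z -0.22761084933481052 along [0.42523575 0.65168412] y [-0.29182597 -0.18666821] 94
```

Both fixed views and the stated geometry agree on the bed origin, about (0.581, -0.238, 0.076), with a yaw of about -2.1°. The side view puts y a few mm further right, so I'll recheck that from above. Next, turn the meter round (+179°).

```bash
python3 -m creep '[{"x":0,"y":0,"z":0,"spin":8},{"x":0,"y":0,"z":0,"spin":18},{"x":0,"y":0,"z":0,"spin":28},{"x":0,"y":0,"z":0,"spin":38},{"x":0,"y":0,"z":0,"spin":48},{"x":0,"y":0,"z":0,"spin":58},{"x":0,"y":0,"z":0,"spin":68},{"x":0,"y":0,"z":0,"spin":78},{"x":0,"y":0,"z":0,"spin":88},{"x":0,"y":0,"z":0,"spin":98},{"x":0,"y":0,"z":0,"spin":108},{"x":0,"y":0,"z":0,"spin":118}]' 0.06 10
python3 -m creep '[{"x":0.01,"y":0,"z":0,"spin":10},{"x":0.02,"y":0,"z":0,"spin":20},{"x":0.03,"y":0,"z":0,"spin":30},{"x":0.04,"y":0.001,"z":-0.01,"spin":40},{"x":0.05,"y":0.002,"z":-0.02,"spin":50},{"x":0.06,"y":0.003,"z":-0.03,"spin":57},{"x":0.07,"y":0.004,"z":-0.04,"spin":61},{"x":0.08,"y":0.004,"z":-0.05,"spin":61},{"x":0.088,"y":0.004,"z":-0.055,"spin":61},{"x":0.088,"y":0.004,"z":-0.055,"spin":61},{"x":0.088,"y":0.004,"z":-0.055,"spin":61}]' 0.06 10
python3 - <<'E'
from h import *
s=r.read_state();print(s["joint_positions"].round(2));q=s["eef_rot"];print(np.degrees(2*np.arctan2(q[1],q[0])))
c=r.camera("wrist");np.savez("w4.npz",**{k:np.array(c[k]) for k in c});cv2.imwrite("pics/w4.png",c["pixels"])
W=pts(c)
for lo,hi,n in((.02,.15,"dock"),(.18,.25,"meter")):
  for v in range(2,260,24):
    row=W[v];u=np.arange(560);ok=(row[:,2]>lo)&(row[:,2]<hi)&(row[:,1]>-.31)&(row[:,1]<-.17)
    q=row[ok]
    if len(q)>10: print(n,v,"x %.4f z %.4f y %.4f..%.4f mid %.4f px %d-%d"%(q[:,0].mean(),q[:,2].mean(),q[:,1].min(),q[:,1].max(),(q[:,1].min()+q[:,1].max())/2,u[ok].min(),u[ok].max()))
E
```

```text
time: 6.55
ee_pos: [0.4716, -0.2403, 0.2884]
eef_rot: [0.972, 0.233, -0.0, -0.0]
ft_force: [0.7, -1.0, -2.9]
width: 0.0678
time: 7.92
ee_pos: [0.5597, -0.2359, 0.234]
eef_rot: [0.722, 0.692, 0.0, 0.0]
ft_force: [-0.2, 1.1, -3.0]
width: 0.0682
[ 0.69  0.34 -0.46  1.51  0.15  1.33  1.75]
87.64155293400819
meter 98 x 0.4855 z 0.2204 y -0.2641..-0.2002 mid -0.2322 px 196-358
meter 122 x 0.4946 z 0.2205 y -0.2667..-0.2000 mid -0.2334 px 193-360
meter 146 x 0.5040 z 0.2204 y -0.2665..-0.1995 mid -0.2330 px 195-359
meter 170 x 0.5137 z 0.2205 y -0.2671..-0.2008 mid -0.2339 px 196-357
meter 194 x 0.5235 z 0.2214 y -0.2673..-0.2007 mid -0.2340 px 198-356
meter 218 x 0.5342 z 0.2205 y -0.2677..-0.2016 mid -0.2346 px 199-354
meter 242 x 0.5450 z 0.2203 y -0.2775..-0.1927 mid -0.2351 px 183-370
```

View pics/w4.png

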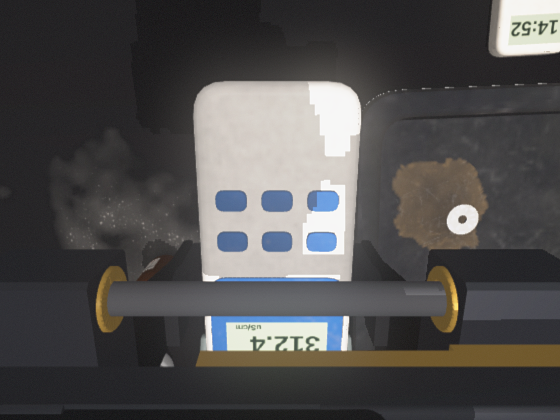

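The meter is straight in the jaws: its mid-line is y≈-0.2355 and its yaw -1.8° to -2°. It hides the dock below. I'll lower it so the display end touches first, and watch the force.

```bash
python3 -m creep '[{"x":0,"y":-0.001,"z":-0.03,"spin":0},{"x":0,"y":-0.001,"z":-0.06,"spin":0},{"x":0,"y":-0.001,"z":-0.078,"spin":0},{"x":0,"y":-0.001,"z":-0.084,"spin":0},{"x":0,"y":-0.001,"z":-0.088,"spin":0},{"x":0,"y":-0.001,"z":-0.092,"spin":0},{"x":0.001,"y":-0.001,"z":-0.096,"spin":0},{"x":0.001,"y":-0.001,"z":-0.100,"spin":0},{"x":0.001,"y":-0.001,"z":-0.100,"spin":0}]' 0.06 10
python3 - <<'E'
from h import *
s=r.read_state();print(s["ft_force"],s["torque"])
c=r.camera("side");W=pts(c);cv2.imwrite("pics/s5.png",cv2.resize(c["pixels"][190:300,250:380],None,fx=5,fy=5,interpolation=2))
E
```

```text
time: 9.1
ee_pos: [0.5607, -0.2368, 0.1333]
eef_rot: [0.721, 0.693, 0.0, -0.0]
ft_force: [-0.2, 0.0, -2.8]
width: 0.0679
[-0.20141014  0.03713737 -2.82718529] [ 0.07540078 -0.13016313  0.00786409]
```

View pics/s5.png

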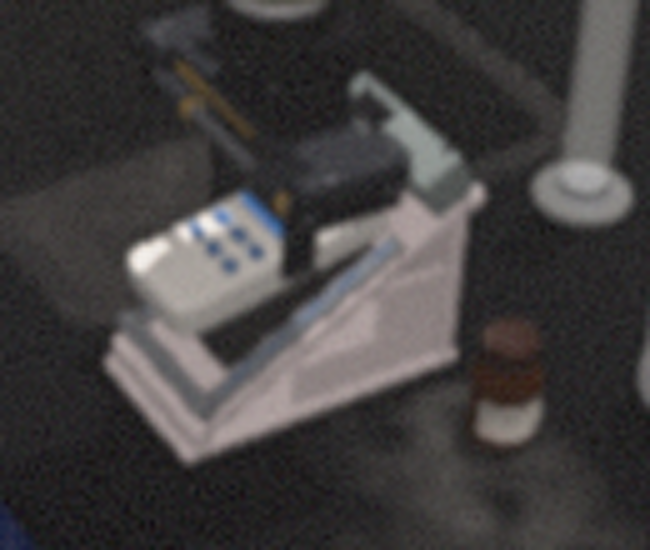

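The meter hangs over the recess between the rails, with the display end close to the floor and no contact force yet. Continuing in smaller stages.

```bash
python3 -m creep '[{"x":0.001,"y":0,"z":-0.003,"spin":0},{"x":0.002,"y":0,"z":-0.006,"spin":0},{"x":0.003,"y":0,"z":-0.009,"spin":0},{"x":0.004,"y":0,"z":-0.012,"spin":0},{"x":0.004,"y":0,"z":-0.012,"spin":0}]' 0.06 10
cat > tilt.py <<'E'
from h import *
s=r.read_state();print(s["ft_force"].round(2),s["torque"].round(3),s["ee_pos"])
O=np.array([.581,-.238,.076])
for n in("side","wrist"):
    c=r.camera(n);W=pts(c);P=c["pixels"].astype(int)
    m=(P.min(2)>95)&(W[...,0]>.47)&(W[...,0]<.64)&(np.abs(W[...,1]+.237)<.026)&(W[...,2]>.06)&(W[...,2]<.16)&((-(W[...,0]-O[0])*.5+(W[...,2]-O[2])*.866)>.015)
    if n=="wrist": m[235:]=False
    q=W[m]
    if len(q)<30: print(n,"few",len(q));continue
    for _ in range(3):
        A=np.c_[q[:,:2],np.ones(len(q))];f=np.linalg.lstsq(A,q[:,2],rcond=None)[0];e=q[:,2]-A@f;q=q[abs(e)<max(.0025,1.5*e.std())]
    b=-(q[:,0]-O[0])*.5+(q[:,2]-O[2])*.866;a=(q[:,0]-O[0])*.866+(q[:,2]-O[2])*.5
    print(n,len(q),"tilt x,y deg",np.degrees(np.arctan(f[:2])).round(1),"face bed-z at ends",b[a<np.percentile(a,10)].mean().round(4),b[a>np.percentile(a,90)].mean().round(4),"bed-x",np.percentile(a,[.5,99.5]).round(4),"y",np.percentile(q[:,1],[1,99]).round(4))
E
python3 tilt.py
```

```text
time: 9.78
ee_pos: [0.5648, -0.2367, 0.1213]
eef_rot: [0.721, 0.693, 0.0, -0.0]
ft_force: [0.3, 0.3, -2.3]
width: 0.0681
[ 0.25  0.31 -2.32] [ 0.103 -0.102  0.041] [ 0.56475268 -0.23671555  0.12128203]
side 229 tilt x,y deg [21.7 -0.9] face bed-z at ends 0.0479 0.037 bed-x [-0.0787  0.0045] y [-0.2624 -0.212 ]
wrist 15922 tilt x,y deg [22.9 -0.8] face bed-z at ends 0.0466 0.0398 bed-x [-0.0798 -0.0148] y [-0.2625 -0.2115]
```

It is pivoting as intended: the tilt is 22–23° so far with almost no force. Lower it the rest of the way.

```bash
python3 -m creep '[{"x":0.001,"y":0,"z":-0.003,"spin":0},{"x":0.002,"y":0,"z":-0.006,"spin":0},{"x":0.003,"y":0,"z":-0.008,"spin":0},{"x":0.003,"y":0,"z":-0.0095,"spin":0},{"x":0.003,"y":0,"z":-0.0095,"spin":0}]' 0.06 10
python3 tilt.py
```

```text
time: 10.5
ee_pos: [0.5678, -0.2367, 0.1121]
eef_rot: [0.721, 0.693, 0.0, 0.0]
ft_force: [-0.1, -0.1, -2.8]
width: 0.0676
[-0.13 -0.12 -2.77] [ 0.061 -0.125  0.035] [ 0.56782529 -0.23671937  0.1120692 ]
side 208 tilt x,y deg [28.5 -1.1] face bed-z at ends 0.028 0.0262 bed-x [-0.0794  0.0011] y [-0.2621 -0.2118]
wrist 13364 tilt x,y deg [30.6 -1.3] face bed-z at ends 0.0268 0.0277 bed-x [-0.0785 -0.0172] y [-0.2625 -0.2115]
```

The meter is flat on the bed: tilt about 30°, face 26–27 mm above the floor. I'll lower 1 mm more, release so it settles, regrip firmly and look.

```bash
python3 -m creep '[{"x":0,"y":0,"z":-0.0012,"spin":0},{"x":0,"y":0,"z":-0.0012,"spin":0}]' 0.06 10
python3 -m creep '[{"x":0,"y":0,"z":0,"spin":0},{"x":0,"y":0,"z":0,"spin":0},{"x":0,"y":0,"z":0,"spin":0},{"x":0,"y":0,"z":0,"spin":0}]' 0.078 10
python3 tilt.py
python3 -m creep '[{"x":0,"y":0,"z":0,"spin":0},{"x":0,"y":0,"z":0,"spin":0},{"x":0,"y":0,"z":0,"spin":0},{"x":0,"y":0,"z":0,"spin":0}]' 0.06 25
python3 tilt.py
```

```text
time: 10.85
ee_pos: [0.5678, -0.2367, 0.1118]
eef_rot: [0.721, 0.693, 0.0, 0.0]
ft_force: [-3.5, 1.2, 4.2]
width: 0.0677
time: 11.35
ee_pos: [0.5677, -0.2368, 0.1108]
eef_rot: [0.721, 0.693, 0.0, -0.0]
ft_force: [-0.5, 0.5, -0.9]
width: 0.0779
[-0.48  0.49 -0.91] [ 0.076 -0.13   0.006] [ 0.56770081 -0.23676865  0.11084051]
side 197 tilt x,y deg [29.1 -2.7] face bed-z at ends 0.0281 0.0262 bed-x [-0.0816 -0.0009] y [-0.2626 -0.2116]
wrist 13149 tilt x,y deg [30.9 -1.2] face bed-z at ends 0.0263 0.0271 bed-x [-0.0775 -0.018 ] y [-0.2625 -0.2115]
time: 11.95
ee_pos: [0.5677, -0.2367, 0.1108]
eef_rot: [0.721, 0.693, 0.0, -0.0]
ft_force: [-0.2, 1.7, 0.1]
width: 0.0674
[-0.17  1.75  0.08] [ 0.128 -0.165 -0.042] [ 0.56765173 -0.23674111  0.11082836]
side 202 tilt x,y deg [28.9 -1.8] face bed-z at ends 0.0275 0.0261 bed-x [-0.0794 -0.0029] y [-0.2626 -0.2121]
wrist 13153 tilt x,y deg [30.8 -1.2] face bed-z at ends 0.0263 0.0271 bed-x [-0.0777 -0.018 ] y [-0.2624 -0.2115]
```

Released, it lies flat and still, and is now regripped at 25 N. Slide it up the slope (0.866 x, 0.5 z), watching for the spring force.

```bash
python3 -m creep '[{"x":0.0017,"y":0,"z":0.001,"spin":0},{"x":0.0035,"y":0,"z":0.002,"spin":0},{"x":0.0052,"y":0,"z":0.003,"spin":0},{"x":0.0069,"y":0,"z":0.004,"spin":0},{"x":0.0087,"y":0,"z":0.005,"spin":0},{"x":0.0087,"y":0,"z":0.005,"spin":0}]' 0.06 25
python3 tilt.py
python3 - <<'E'
from h import *
c=r.camera("side");P=c["pixels"].astype(int);g=(P[...,1]-np.maximum(P[...,0],P[...,2])>25)
g[:180]=0;g[300:]=0;g[:,:280]=0;g[:,390:]=0;print("green px",g.sum(), np.argwhere(g).mean(0) if g.any() else "")
E
```

```text
time: 12.8
ee_pos: [0.5767, -0.2367, 0.1161]
eef_rot: [0.721, 0.693, 0.0, 0.0]
ft_force: [-2.1, 0.6, 0.3]
width: 0.0677
[-2.14  0.61  0.33] [ 0.1    0.323 -0.036] [ 0.57669268 -0.23673693  0.11607599]
side 205 tilt x,y deg [31.  -1.2] face bed-z at ends 0.0263 0.0278 bed-x [-0.075   0.0071] y [-0.2625 -0.2117]
wrist 14675 tilt x,y deg [30.8 -1.2] face bed-z at ends 0.0261 0.0272 bed-x [-0.075  -0.0076] y [-0.2625 -0.2115]
green px 0
```

```bash
cat > g.py <<'E'
from h import *
s=r.read_state();print(s["ft_force"].round(2),"along slope",round(float(s["ft_force"]@[.866,-.03,.5]),2))
c=r.camera("side");P=c["pixels"].astype(int);g=(P[...,1]-np.maximum(P[...,0],P[...,2])>25)
g[:180]=0;g[300:]=0;g[:,:280]=0;g[:,390:]=0;print("green px",g.sum(), np.argwhere(g).mean(0) if g.any() else "")
cv2.imwrite("pics/g.png",cv2.resize(c["pixels"][190:300,250:380],None,fx=5,fy=5,interpolation=2))
E
python3 -m creep '[{"x":0.0009,"y":0,"z":0.0005,"spin":0},{"x":0.0017,"y":0,"z":0.001,"spin":0},{"x":0.0026,"y":0,"z":0.0015,"spin":0},{"x":0.0035,"y":0,"z":0.002,"spin":0},{"x":0.0035,"y":0,"z":0.002,"spin":0}]' 0.06 25
python3 g.py
python3 -m creep '[{"x":0.0009,"y":0,"z":0.0005,"spin":0},{"x":0.0017,"y":0,"z":0.001,"spin":0},{"x":0.0017,"y":0,"z":0.001,"spin":0}]' 0.06 25
python3 g.py
```

```text
time: 13.58
ee_pos: [0.5786, -0.2368, 0.1171]
eef_rot: [0.721, 0.693, -0.001, -0.001]
ft_force: [-7.2, 0.4, -1.7]
width: 0.0678
[-7.25  0.42 -1.66] along slope -7.12
green px 0 
time: 14.0
ee_pos: [0.58, -0.2368, 0.1179]
eef_rot: [0.721, 0.692, -0.001, -0.002]
ft_force: [-8.2, 0.1, -2.0]
width: 0.0676
[-8.18  0.1  -1.97] along slope -8.07
green px 4 [212.5 325.5]
```

The spring is loading up (about 8 N along the slope) and the flag is beginning to show. Continuing.

```bash
python3 -m creep '[{"x":0.0009,"y":0,"z":0.0005,"spin":0},{"x":0.0017,"y":0,"z":0.001,"spin":0},{"x":0.0026,"y":0,"z":0.0015,"spin":0},{"x":0.0026,"y":0,"z":0.0015,"spin":0}]' 0.06 25
python3 g.py
python3 -m creep '[{"x":0.0009,"y":0,"z":0.0005,"spin":0},{"x":0.0017,"y":0,"z":0.001,"spin":0},{"x":0.0026,"y":0,"z":0.0015,"spin":0},{"x":0.0026,"y":0,"z":0.0015,"spin":0}]' 0.06 25
python3 g.py; python3 tilt.py
```

```text
time: 14.55
ee_pos: [0.5821, -0.2369, 0.1191]
eef_rot: [0.722, 0.692, -0.002, -0.002]
ft_force: [-10.0, -0.5, -2.4]
width: 0.0678
[-9.96 -0.54 -2.4 ] along slope -9.81
green px 0 
time: 15.1
ee_pos: [0.5841, -0.237, 0.1203]
eef_rot: [0.722, 0.692, -0.002, -0.003]
ft_force: [-11.6, 1.0, -2.9]
width: 0.0676
[-11.6    0.95  -2.9 ] along slope -11.52
green px 0 
[-11.49   1.47  -2.3 ] [0.189 2.256 0.011] [ 0.58411725 -0.23693751  0.12029239]
side 215 tilt x,y deg [29.9 -2.6] face bed-z at ends 0.027 0.0263 bed-x [-0.0666  0.0169] y [-0.2626 -0.2115]
wrist 14730 tilt x,y deg [30.9 -1.2] face bed-z at ends 0.026 0.0271 bed-x [-0.068   0.0009] y [-0.2625 -0.2115]
```

View pics/g.png

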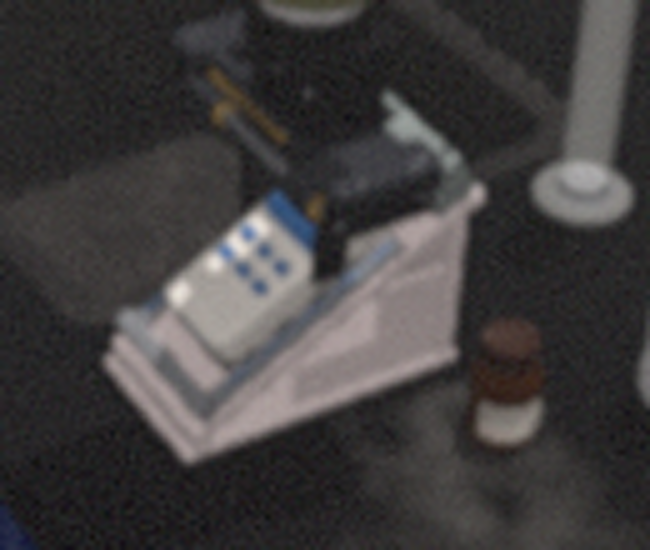

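```bash
python3 - <<'E'
from h import *
c=r.camera("wrist");W=pts(c);O=np.array([.581,-.238,.076]);cv2.imwrite("pics/w5.png",c["pixels"])
P=c["pixels"].astype(int)
for u in(255,277,300):
    for v in range(20,240,8):
        w=W[v,u]-O; print(u,v,P[v,u],"bx %.4f bz %.4f"%(w[0]*.866+w[2]*.5,-w[0]*.5+w[2]*.866)) if u==277 else 0
E
```

```text
277 20 [50 47 49] bx -0.1410 bz -0.0060
277 28 [58 54 55] bx -0.1368 bz -0.0081
277 36 [57 55 59] bx -0.1339 bz -0.0118
277 44 [57 55 57] bx -0.1292 bz -0.0133
277 52 [220 221 232] bx -0.1210 bz -0.0103
277 60 [146 143 142] bx -0.0983 bz 0.0133
277 68 [148 145 145] bx -0.0927 bz 0.0141
277 76 [138 136 137] bx -0.0893 bz 0.0118
277 84 [119 118 120] bx -0.0892 bz 0.0042
277 92 [221 223 233] bx -0.0872 bz -0.0009
277 100 [207 214 220] bx -0.0664 bz 0.0259
277 108 [222 227 231] bx -0.0614 bz 0.0271
277 116 [223 227 231] bx -0.0577 bz 0.0259
277 124 [223 227 232] bx -0.0530 bz 0.0267
277 132 [222 227 231] bx -0.0495 bz 0.0253
277 140 [224 227 232] bx -0.0454 bz 0.0250
277 148 [223 227 231] bx -0.0409 bz 0.0259
277 156 [222 226 230] bx -0.0365 bz 0.0266
277 164 [223 227 231] bx -0.0329 bz 0.0255
277 172 [226 230 233] bx -0.0288 bz 0.0257
277 180 [182 136 109] bx -0.0241 bz 0.0282
277 188 [191 140 109] bx -0.0201 bz 0.0285
277 196 [227 231 236] bx -0.0172 bz 0.0255
277 204 [226 229 233] bx -0.0131 bz 0.0262
277 212 [225 229 234] bx -0.0092 bz 0.0268
277 220 [184 136 108] bx -0.0053 bz 0.0278
277 228 [193 140 109] bx -0.0017 bz 0.0275
277 236 [225 229 233] bx 0.0016 bz 0.0260
```

The side view shows the meter flat between the rails. A gap has opened at the ledge, and the hand hides the flag. The meter's low end is at bed x≈-0.067, so its origin is near +10 mm. Check the flag from the top camera.

```bash
python3 - <<'E'
from h import *
c=r.camera("top");s=r.camera("side")
O=[]
for n,c in(("top",c),("side",s)):
    hsv=cv2.cvtColor(c["pixels"],cv2.COLOR_BGR2HSV);W=pts(c)
    reg=(W[...,0]>.6)&(W[...,0]<.73)&(W[...,1]>-.31)&(W[...,1]<-.17)&(W[...,2]>.1)&(W[...,2]<.24)
    g=reg&(hsv[...,0]>40)&(hsv[...,0]<85)&(hsv[...,1]>90);print(n,"green",g.sum(),"top z",np.nanmax(W[reg][:,2]),W[g].mean(0) if g.any() else "")
    ys,xs=np.where(reg);y,x=int(ys.mean()),int(xs.mean());O.append(cv2.resize(c["pixels"][y-35:y+35,x-45:x+45],(400,311),interpolation=2))
cv2.imwrite("pics/f.png",np.hstack(O))
E
```

```text
top green 0 top z 0.21289623497647273 
side green 0 top z 0.23847436109090492
```

View pics/f.png

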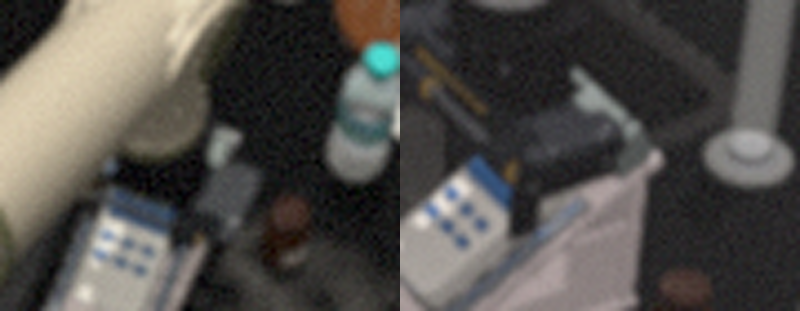

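The hand hides the flag in both views, so I'll rely on the force. It has risen at about 0.7 N/mm so far, which matches the spring; a jump will mark the stop.

```bash
python3 -m creep '[{"x":0.0009,"y":0,"z":0.0005,"spin":0},{"x":0.0017,"y":0,"z":0.001,"spin":0},{"x":0.0017,"y":0,"z":0.001,"spin":0}]' 0.06 30
python3 tilt.py
python3 -m creep '[{"x":0.0009,"y":0,"z":0.0005,"spin":0},{"x":0.0017,"y":0,"z":0.001,"spin":0},{"x":0.0017,"y":0,"z":0.001,"spin":0}]' 0.06 30
python3 tilt.py
```

```text
time: 15.78
ee_pos: [0.5852, -0.237, 0.1209]
eef_rot: [0.722, 0.692, -0.002, -0.003]
ft_force: [-14.2, 0.8, -3.6]
width: 0.0676
[-14.21   0.85  -3.63] [ 0.158  2.783 -0.037] [ 0.58517771 -0.23700779  0.12089709]
side 207 tilt x,y deg [30.4 -2. ] face bed-z at ends 0.0265 0.027 bed-x [-0.0644  0.0167] y [-0.2627 -0.2114]
wrist 14693 tilt x,y deg [30.9 -1.3] face bed-z at ends 0.0259 0.0271 bed-x [-0.0668  0.002 ] y [-0.2625 -0.2115]
time: 16.25
ee_pos: [0.5853, -0.237, 0.1209]
eef_rot: [0.722, 0.692, -0.004, -0.005]
ft_force: [-19.2, 1.4, -5.5]
width: 0.0677
[-19.17   1.37  -5.53] [0.168 3.892 0.019] [ 0.58527402 -0.23702454  0.1209069 ]
side 200 tilt x,y deg [30.7 -0.5] face bed-z at ends 0.0262 0.0271 bed-x [-0.0643  0.0166] y [-0.2626 -0.2117]
wrist 14658 tilt x,y deg [30.9 -1.2] face bed-z at ends 0.026 0.0271 bed-x [-0.0664  0.0021] y [-0.2625 -0.2115]
```

That is the stop: the force rose from 14 to 19 N with no more travel. Hold for 3 s, then back off 14 mm down the slope.

```bash
for i in 1 2; do python3 -m creep '[{"x":0,"y":0,"z":0,"spin":0},{"x":0,"y":0,"z":0,"spin":0},{"x":0,"y":0,"z":0,"spin":0},{"x":0,"y":0,"z":0,"spin":0},{"x":0,"y":0,"z":0,"spin":0},{"x":0,"y":0,"z":0,"spin":0},{"x":0,"y":0,"z":0,"spin":0},{"x":0,"y":0,"z":0,"spin":0},{"x":0,"y":0,"z":0,"spin":0},{"x":0,"y":0,"z":0,"spin":0},{"x":0,"y":0,"z":0,"spin":0},{"x":0,"y":0,"z":0,"spin":0}]' 0.06 30; done
python3 tilt.py
python3 -m creep '[{"x":-0.0017,"y":0,"z":-0.001,"spin":0},{"x":-0.0035,"y":0,"z":-0.002,"spin":0},{"x":-0.0052,"y":0,"z":-0.003,"spin":0},{"x":-0.0069,"y":0,"z":-0.004,"spin":0},{"x":-0.0087,"y":0,"z":-0.005,"spin":0},{"x":-0.0104,"y":0,"z":-0.006,"spin":0},{"x":-0.0121,"y":0,"z":-0.007,"spin":0},{"x":-0.0138,"y":0,"z":-0.008,"spin":0},{"x":-0.0138,"y":0,"z":-0.008,"spin":0}]' 0.06 30
python3 tilt.py
```

```text
time: 17.85
ee_pos: [0.5853, -0.237, 0.1209]
eef_rot: [0.722, 0.692, -0.004, -0.005]
ft_force: [-19.4, 1.1, -4.9]
width: 0.0678
time: 19.35
ee_pos: [0.5853, -0.237, 0.1209]
eef_rot: [0.722, 0.692, -0.004, -0.005]
ft_force: [-18.4, 1.4, -5.1]
width: 0.0676
[-18.42   1.36  -5.14] [0.127 3.824 0.044] [ 0.58527675 -0.23700499  0.12092284]
side 209 tilt x,y deg [30.   0.1] face bed-z at ends 0.0266 0.0269 bed-x [-0.0645  0.0185] y [-0.262  -0.2117]
wrist 14649 tilt x,y deg [30.9 -1.2] face bed-z at ends 0.026 0.0271 bed-x [-0.0664  0.0021] y [-0.2625 -0.2116]
time: 20.58
ee_pos: [0.5769, -0.2367, 0.1162]
eef_rot: [0.721, 0.693, 0.0, 0.0]
ft_force: [-0.2, -0.1, -1.9]
width: 0.0675
[-0.24 -0.08 -1.92] [ 0.06  -0.048 -0.   ] [ 0.57688897 -0.23667556  0.11619055]
side 199 tilt x,y deg [30.3  0.2] face bed-z at ends 0.0268 0.0271 bed-x [-0.0731  0.0073] y [-0.2627 -0.2116]
wrist 14728 tilt x,y deg [30.8 -1.2] face bed-z at ends 0.0261 0.0272 bed-x [-0.0749 -0.0074] y [-0.2625 -0.2115]
```

Held against the stop for 3 s or more with the pose unchanged. The meter is now back about 8.5 mm, with its origin near +1.5 mm. Back it off 4 mm more, release and lift clear.

```bash
python3 -m creep '[{"x":-0.0009,"y":0,"z":-0.0005,"spin":0},{"x":-0.0017,"y":0,"z":-0.001,"spin":0},{"x":-0.0026,"y":0,"z":-0.0017,"spin":0},{"x":-0.0035,"y":0,"z":-0.0025,"spin":0},{"x":-0.0035,"y":0,"z":-0.0025,"spin":0}]' 0.06 10
python3 -m creep '[{"x":0,"y":0,"z":0,"spin":0},{"x":0,"y":0,"z":0,"spin":0},{"x":0,"y":0,"z":0,"spin":0},{"x":0,"y":0,"z":0,"spin":0},{"x":0,"y":0,"z":0,"spin":0}]' 0.082 10
python3 -m creep '[{"x":0,"y":0,"z":0.01,"spin":0},{"x":0,"y":0,"z":0.03,"spin":0},{"x":-0.01,"y":0,"z":0.06,"spin":0},{"x":-0.04,"y":0,"z":0.10,"spin":0},{"x":-0.08,"y":0,"z":0.14,"spin":0},{"x":-0.10,"y":0,"z":0.16,"spin":0},{"x":-0.10,"y":0,"z":0.16,"spin":0},{"x":-0.10,"y":0,"z":0.16,"spin":0}]' 0.082 10
python3 - <<'E'
from h import *
c=r.camera("side");W=pts(c);O=np.array([.581,-.238,.076]);P=c["pixels"].astype(int)
d=W-O;a=d[...,0]*.866+d[...,2]*.5;b=-d[...,0]*.5+d[...,2]*.866
m=(np.abs(b-.0265)<.006)&(np.abs(a)<.0875)&(np.abs(d[...,1])<.045)&(P.max(2)>90);q=W[m]
f=np.linalg.lstsq(np.c_[q[:,:2],np.ones(len(q))],q[:,2],rcond=None)[0]
print(m.sum(),"bed x",np.percentile(a[m],[1,99]),"bz",np.median(b[m]),"y",np.percentile(d[...,1][m],[1,99]),"tilt",np.degrees(np.arctan(f[:2])))
cv2.imwrite("pics/end.png",cv2.resize(c["pixels"][190:310,250:390],None,fx=5,fy=5,interpolation=2))
E
```

```text
time: 21.3
ee_pos: [0.5733, -0.2368, 0.1141]
eef_rot: [0.721, 0.693, 0.0, 0.001]
ft_force: [-0.6, 0.7, 4.8]
width: 0.0676
time: 21.92
ee_pos: [0.5729, -0.2368, 0.1133]
eef_rot: [0.721, 0.693, 0.0, -0.0]
ft_force: [-0.8, -1.2, 0.1]
width: 0.0821
time: 22.92
ee_pos: [0.4733, -0.2365, 0.2734]
eef_rot: [0.721, 0.693, 0.0, 0.0]
ft_force: [0.8, 0.0, -0.1]
width: 0.0824
856 bed x [-0.08372857  0.06753319] bz 0.027098328407100684 y [-0.03724014  0.03168794] tilt [30.05475641 -0.15212932]
```

View pics/end.png

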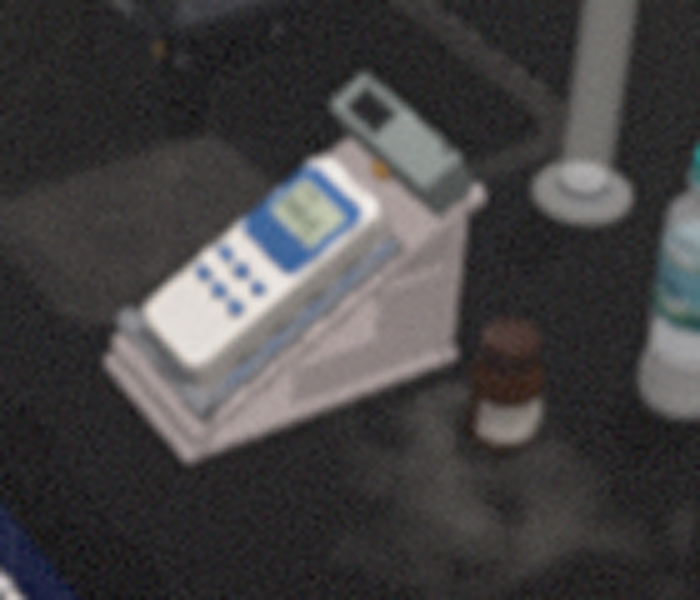

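The meter lies flat (30.05°) between the rails, display end uphill. The brass contact is out and clear of it at (380,168), and the flag is down. Handing in.

```bash
python3 -c "
from bench import r
print(r.close_job(), r.read_state()['time'])"
```

```text
the job is handed in; nothing more can be done
the job is handed in; nothing more can be done
```

The job is done and handed in at about 23 s of robot time; it gave no verdict. The meter went into the recess face up, display end uphill, was held against the stop for 3 s, then backed off and released.

- **At the stop:** the force rose from 14 to 19 N with no further travel, and the pose did not change during the hold. The largest force I saw was about 20 N.
- **After release:** the side view shows the meter flat (30.05° against the 30° bed) between the rails. Its origin is at about bed x -7 mm (allowed -13 to +6.5). The brass contact is out, the flag is down and the gripper is clear.
- **Not confirmed:** the hand hid the green flag during the hold, so "fully in" rests on the force jump and the meter's position, not on seeing the flag up.
- **Disagreement between cameras:** the side camera put the dock 4–7 mm further right than the wrist camera. I went by the wrist camera, and the meter fitted between the rails.
- **Bystanders:** the vial looks unmoved in the last picture. I did not measure the others afterwards, but no move went near them.
- **One refused call:** my first move was rejected for missing row keys; nothing moved.

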